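# Bring the fourth foot of a weighing slab to bear and lock it

## Robot

A 6-joint arm with a two-finger parallel gripper is mounted at the origin on the work surface. World frame = base frame: x ahead of the robot, y to its left, z up, the work surface at z = 0. Lengths are in m, angles in rad, forces in N, time in s.
With the tool pointing down it reaches from about 0.35 to 0.975 m from the base axis. Payload 4.9 kg.
Tool frame: the origin (TCP) lies at the very end of the fingers, on their centre line; the grasp point (between the pads) lies 19 mm behind it (manip.grip_depth is the distance from the TCP to the grasp point, in m); z points along the fingers, x is the direction in which the jaws open and shut, and the axes are right-handed (so a half turn about z gives the same grasp; the last joint's range is limited). The gripper opens to 85 mm and grips with 20 to 120 N. Pads are 22 mm wide; open, the fingers measure 114 mm over their backs; the gripper's body (76 mm by 85 mm) begins 54 mm behind the grasp point. The pads swing forward as they close: fully open they stand 13 mm farther back than shut.
Start: joints at [1.058, 0.053, 1.613, -0, 1.476, -0.119], TCP at [0.24, 0.577, 0.198] pointing down, gripper open.
Joint ranges: [-3.01, 3.01], [-1.01, 2.22], [0.06, 2.58], [-1.02, 4.17], [0.09, 2.62], [-3.14, 3.14]. Speed limits (rad/s): [2.57, 2.57, 3.14, 3.14, 3.14, 3.14].

## Interface

Orientations are given as a unit quaternion [w, x, y, z].
In Python, from plant import manip gives the robot as it stands. The module is installed in compiled form; this text tells all that it offers.
- The arm moves only by the shell command python3 -m crank 'ROWS' [OPENING]. ROWS is JSON, a list of rows, each a list of 4 numbers: the shift along the tool's x, y, z in cm, then the turn about the tool's z in units of 6 degrees (1.0 is 6 degrees). A call has 1 to 10 rows; each row shifts and turns the commanded pose from where the row before left it, along the tool's axes as they then stand; what a row does not reach is not made up. A row lasts 1/12 s, in which the tool goes at most 41.7 mm and 7.16 degrees, less where a joint would pass 70% of its speed; a pose out of reach is approached as far as the arm can. A call with a gripper value outside its range is refused whole. OPENING is the opening, from 0 (shut) to 1 (fully open), set as the call begins (- or left out, the last holds). The fingers move at their own pace and stop on an object; the grip force is fixed at half the most. Time passes only in rows, so rows that do not move let the fingers close. It gives the time, the measured TCP pose, the force and the opening at its end, in the units of the state.
- manip.state(): the state, without advancing time (a new reading comes with each control period).
- manip.grab_frame(name): name is "scene" or "top" or "wrist"; returns a dict with "img" (400x640x3 uint8, red, green, blue), "intrinsics" (3x3 intrinsics, pixels), "position" and "orientation" of the camera in the world. Camera axes: x right, y up, looking along -z (the intrinsics and any distortion apply to the point x, -y, -z); pixel columns grow to the right and rows downward; lengths in m; the calibration is good to about 2 mm. A picture is of the moment at which its call begins. There is no depth.
- manip.job_done(): hands the job in, once; it reports no verdict.
The state is a dict: "time": time; "joint_pos": joint angles; "joint_vel": joint speeds; "joint_efforts": joint torques, N m; "tool_pos": TCP position; "tool_rot": TCP orientation; "contact_force": force on the tool from outside, world axes, zero at the start; "ft_torque": the same for the moment, N m; "gripper_width": opening from 0.0 (shut) to 1.0 (fully open).
Only numpy, scipy, OpenCV 4.12 (cv2) and the standard library are available. Lean on these libraries where they do the work, as an engineer would, in place of code of your own. Each camera call takes 0.05 s, during which the arm holds its last target.

## Task

The granite slab under the balance stands firmly on three of its four feet; the fourth, the nearer of the two on the robot's right, with its lock-nut lever swung open, is still wound up 1 to 4 mm clear of its rubber pad. Screw that foot down by its knob until it just bears on the pad - lightly, with about a kilogram on it at most, not jacking the slab up - and only then swing its lock-nut lever clockwise as far as it will go. Do not shift the slab, do not touch the balance, and leave the things standing around where they are.

Things in the scene. Friction and masses are not known exactly. Their poses are not given: they have to be found in the camera images.
- slab: Weighing slab, 18 kg, loose on the bench: granite plate 300 x 320 x 45 mm, top 100 mm up, on two steel cross bars ending in four levelling feet. Origin: on the axis of the foot to be set, at bench height; y along the bars, z up. Plate: x -20 to 280, y 100 to 420 mm. Other feet, already set: (220, 0), (0, 480), (220, 480) mm. Over 15 N down on the raised foot's corner, or 80 N sideways, moves it.
- knob (a point): Centre (half-way up) of the round fluted knob on the foot to be set: 44 mm across, 24 mm high, about 110 mm above the bench, free all round. Its axis is vertical. Right-hand thread, 4 mm per turn: clockwise seen from above, knob, spindle and foot plate together go down 0.64 mm per rad. Turning in the air takes about 0.06 N m.
- foot: Foot plate at the spindle's lower end, 50 mm across, rubber face below; it turns with the knob. Origin: centre of its underside, 97 mm below the knob's centre, z up. Once it bears on the pad it rubs, and the moment needed at the knob grows by 0.015 to 0.022 N m per newton of load.
- pad_spot (a point): Point on the bench right below the foot, on the foot's axis. A round steel-capped rubber pad, 72 mm across, lies here; new it is 12 mm thick, but it has settled by an unknown 0 to 2.5 mm, so the gap below the foot plate (about 1 to 3.5 mm) has to be felt. It gives about 1 mm per 50 N.
- lever_grip (a point): Centre of the upright round grip at the end of the lock nut's lever: 16 mm across, 78 mm out from the knob's axis, from 70 to 112 mm above the bench (this point: 98 mm). The arm, 11 mm thick and 72 mm above the bench, joins its lower end to the nut under the knob.
- lever (a joint): Angle of the lock lever about the knob's axis, rad, growing clockwise seen from above. 0: fully open, arm along the slab's +x axis turned 0.35 rad clockwise. 1.75: firm stop, nut home, foot locked. It starts at 0 to 0.5, stays where it is left and takes about 3 N at its grip to move.
- balance: Electronic balance with a square steel pan, 250 x 190 x 75 mm, standing on the granite plate, not to be touched. Origin: centre of its underside.
- vial_rack_center (a point): Bystander: white rack of amber vials, 75 x 130 mm, 46 mm high, on the bench; this point 15 mm above its underside.
- weight_center (a point): Bystander: steel calibration weight, 38 mm across, 58 mm high, standing on the granite plate beside the balance; point at half height.
- reagent_center (a point): Bystander: amber reagent jar with a black cap, 68 mm across, 125 mm high, on the bench; point at half height.

How it is judged:
By the outcome, as a careful person would: the job done as asked, in the order asked, and still so for the second after the job is handed in, with the robot touching nothing.
It also fails if it takes over 72 s, if anything falls off the work surface, if the arm or the gripper's body presses on something with over 40 N, if the wrist force passes 120 N, or if a joint passes its speed limit or range.

## Working session

There is one attempt and no reset: what is moved stays moved. The work goes in short steps, Python scripts to look and compute and a shell command to move; the robot and the scene stay as the last step left them, time stands still between calls to the robot, and variables do not carry over. Pictures are saved under pics/ and viewed, and the job is handed in when it is done.

```bash
mkdir -p pics; python3 - <<'E'
from plant import manip
import cv2,json
s=manip.state();print({k:s[k] for k in s})
for n in ("scene","top","wrist"):
    f=manip.grab_frame(n);cv2.imwrite(f"pics/{n}0.png",f["img"][:,:,::-1]);print(n,f["intrinsics"],f["position"],f["orientation"],[k for k in f])
E
```

```text
{'time': 0.0, 'joint_pos': array([ 1.05799548e+00,  5.33750746e-02,  1.61429622e+00,  3.38343656e-05,
        1.47600131e+00, -1.19026571e-01]), 'joint_vel': array([ 0.0025126 , -0.00022932, -0.0008751 ,  0.00037741,  0.00060303,
       -0.00045737]), 'joint_efforts': array([ 2.11786071e-03, -3.93678725e+01, -3.70180321e+01,  6.84540169e-05,
        7.02526944e-03,  2.99205090e-05]), 'tool_pos': array([0.23946074, 0.57655721, 0.19645047]), 'tool_rot': array([ 4.55496048e-04,  8.31768614e-01,  5.55121510e-01, -9.35072568e-04]), 'contact_force': array([ 0.40194118, -1.3186873 ,  0.22361415]), 'ft_torque': array([0.025472  , 0.02665968, 0.00818567]), 'gripper_width': 1.0024769601361223}
scene [[496.22522307   0.         310.08106008]
 [  0.         496.22522307 195.16824599]
 [  0.           0.           1.        ]] [ 1.10647731 -0.32221469  1.09933178] [0.81868768 0.22984038 0.14893325 0.50472049] ['img', 'intrinsics', 'position', 'orientation']
top [[439.74059646   0.         324.7528901 ]
 [  0.         439.74059646 206.9949403 ]
 [  0.           0.           1.        ]] [ 0.48559762 -0.06429739  1.16981138] [-0.69676554 -0.03750324  0.02197522  0.71598071] ['img', 'intrinsics', 'position', 'orientation']
wrist [[348.82826668   0.         327.0663021 ]
 [  0.         348.82826668 208.11666468]
 [  0.           0.           1.        ]] [0.17742118 0.60185892 0.37365261] [ 0.82398503 -0.11357532 -0.07393899  0.55016574] ['img', 'intrinsics', 'position', 'orientation']
```

View pics/scene0.png

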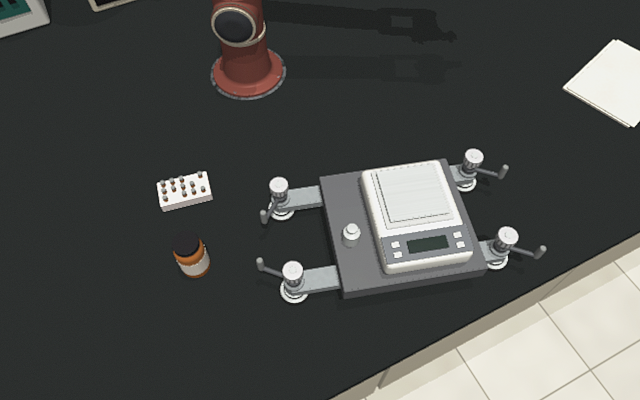

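View pics/top0.png

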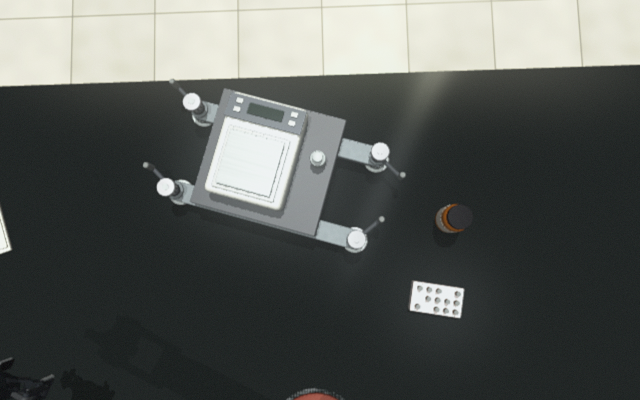

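View pics/wrist0.png

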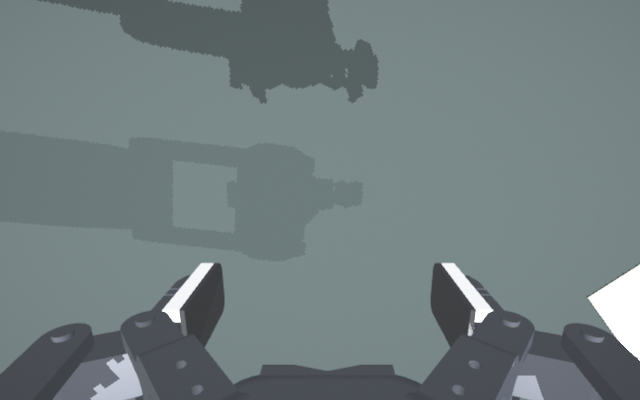

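The foot to be set is the one at top-image (357,239), with its lever grip at about (381,219). I'll zoom in to measure these points.

```bash
cat > h.py <<'E'
import numpy as np,cv2
from scipy.spatial.transform import Rotation as R
def rot(q): return R.from_quat([q[1],q[2],q[3],q[0]])
def ray(f,u,v):
    K=f["intrinsics"]; d=np.array([(u-K[0,2])/K[0,0],-(v-K[1,2])/K[1,1],-1.])
    return np.array(f["position"]),rot(f["orientation"]).apply(d)
def onz(f,u,v,z):
    p,d=ray(f,u,v); return p+d*(z-p[2])/d[2]
def proj(f,P):
    c=rot(f["orientation"]).inv().apply(np.array(P)-f["position"]); K=f["intrinsics"]
    return np.array([K[0,0]*c[0]/-c[2]+K[0,2], K[1,1]*-c[1]/-c[2]+K[1,2]])
def tri(obs):
    A=np.zeros((3,3));b=np.zeros(3)
    for f,u,v in obs:
        p,d=ray(f,u,v);d/=np.linalg.norm(d);M=np.eye(3)-np.outer(d,d);A+=M;b+=M@p
    return np.linalg.solve(A,b)
E
python3 - <<'E'
import cv2
a=cv2.imread("pics/top0.png");b=cv2.imread("pics/scene0.png")
c=cv2.resize(a[190:270,320:420],None,fx=7,fy=7,interpolation=cv2.INTER_CUBIC);cv2.imwrite("pics/top0z.png",c)
c=cv2.resize(b[160:235,240:340],None,fx=7,fy=7,interpolation=cv2.INTER_CUBIC);cv2.imwrite("pics/scene0z.png",c)
E
```

```text
(no output)
```

View pics/top0z.png

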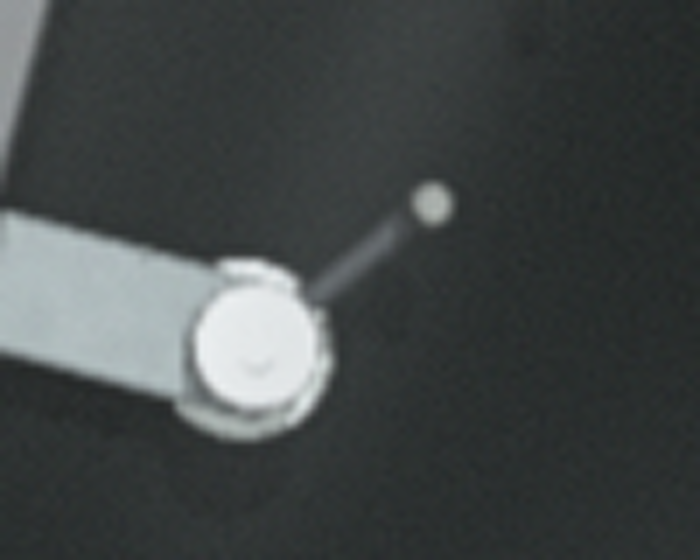

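View pics/scene0z.png

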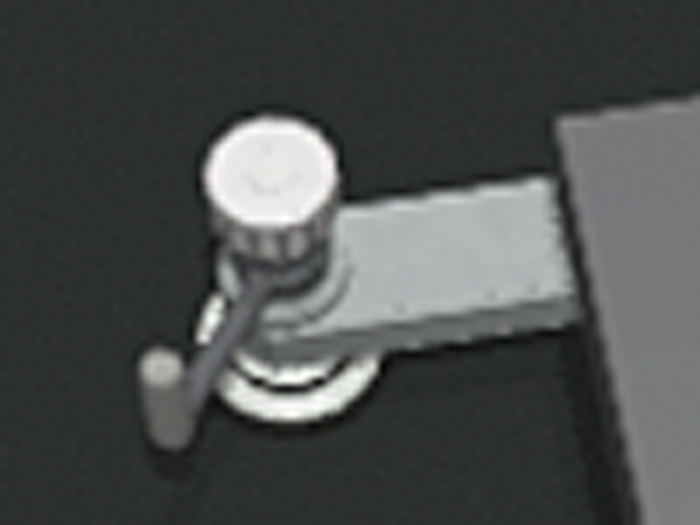

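```bash
python3 - <<'E'
from plant import manip
from h import *
t=manip.grab_frame("top");s=manip.grab_frame("scene")
k1=onz(t,356,238.86,.122);k2=onz(s,278.3,184.3,.122);print("knob",k1,k2,tri([(t,356,238.86),(s,278.3,184.3)]))
g1=onz(t,381.4,218.6,.112);g2=onz(s,262.6,211.4,.112);print("grip",g1,g2,tri([(t,381.4,218.6),(s,262.6,211.4)]),np.linalg.norm((g1-k1)[:2]))
# far foot along bar and others
for n,u,v in(("220,0",380,151),("0,480",166,187.3),("220,480",192,102)):
    p=onz(t,u,v,.118);print(n,p,np.linalg.norm((p-k1)[:2]),np.degrees(np.arctan2(*(p-k1)[1::-1])))
print(np.degrees(np.arctan2(*(g1-k1)[1::-1])))
st=manip.state();print(rot(st["tool_rot"]).as_matrix().round(3))
c=t;print(proj(t,[*k1[:2],.122]))
E
```

```text
knob [ 0.49632992 -0.11459007  0.122     ] [ 0.49857563 -0.11557879  0.122     ] [ 0.49635491 -0.1147912   0.11840952]
grip [ 0.54333735 -0.17754182  0.112     ] [ 0.54358197 -0.17654442  0.112     ] [ 0.54351202 -0.17704316  0.11225117] 0.07856603513838782
220,0 [ 0.70679114 -0.1795801   0.118     ] 0.22026717715289934 -17.160589741369005
0,480 [0.63352057 0.342187   0.118     ] 0.4769345520261541 73.28262825971808
220,480 [0.84378476 0.27839524 0.118     ] 0.5245591642371564 48.51874900846844
-53.25050412667278
[[ 0.384  0.923 -0.001]
 [ 0.923 -0.384 -0.001]
 [-0.001 -0.    -1.   ]]
[356.   238.86]
```

```bash
python3 -m crank '[[0,0,-3.4,0],[0,0,-3.4,0],[0,0,-3.2,0],[-2.7,2.51,0,0],[-2.7,2.51,0,0],[-2.7,2.51,0,0],[-2.7,2.51,0,0],[-2.7,2.51,0,0],[-2.7,2.51,0,0],[-2.7,2.51,0,0]]' 1
```

```text
time: 1.08
tool_pos: [0.3296, 0.3336, 0.2976]
tool_rot: [0.0, 0.832, 0.555, 0.0]
contact_force: [1.5, -0.6, 0.4]
gripper_width: 1.0
```

```bash
python3 -m crank '[[-2.7,2.51,0,0],[-2.7,2.51,0,0],[-2.7,2.51,0,0],[-2.7,2.51,0,0],[-2.7,2.51,0,0],[-2.7,2.51,0,0],[-2.7,2.51,0,0],[-2.7,2.51,0,0],[-2.7,2.51,0,0],[-2.7,2.51,0,0]]'
```

```text
time: 1.92
tool_pos: [0.4579, -0.0123, 0.2978]
tool_rot: [0.0, 0.832, 0.555, 0.0]
contact_force: [0.5, -0.3, 0.5]
gripper_width: 1.003
```

```bash
python3 -m crank '[[-2.7,2.51,0,0],[-2.7,2.51,0,0],[-2.7,2.51,0,0],[0,0,0,-1],[0,0,0,-1],[0,0,0,-1],[0,0,0,-1],[0,0,0,-1],[0,0,0,-1],[0,0,0,0]]'; python3 - <<'E'
from plant import manip
s=manip.state();print(s)
E
```

```text
time: 2.75
tool_pos: [0.4961, -0.1142, 0.2976]
tool_rot: [-0.0, 0.619, 0.785, -0.0]
contact_force: [-0.0, 0.6, -0.6]
gripper_width: 0.999
{'time': 2.75, 'joint_pos': array([-3.72452521e-01, -2.66900455e-01,  1.74468511e+00,  8.49080426e-06,
        1.66402444e+00, -2.17935984e+00]), 'joint_vel': array([ 0.00207269, -0.00053418, -0.00104555, -0.00049275, -0.00080568,
        0.1397612 ]), 'joint_efforts': array([-2.46149657e-02, -2.65449160e+01, -3.81813884e+01, -5.37558626e-04,
       -2.28881740e-04, -7.42148571e-01]), 'tool_pos': array([ 0.49609712, -0.11415422,  0.29756219]), 'tool_rot': array([-1.04779689e-04,  6.18900610e-01,  7.85469301e-01, -2.74087322e-05]), 'contact_force': array([-0.03447169,  0.61887545, -0.57412624]), 'ft_torque': array([ 0.0240189 , -0.00060212, -0.07086297]), 'gripper_width': 0.9990240337107956}
```

```bash
python3 -m crank '[[0,0,0,-1],[0,0,0,-1],[0,0,0,-1],[0,0,0,-1],[0,0,0,-1],[0,0,0,-1],[0,0,3,0],[0,0,3,0],[0,0,0,0],[0,0,0,0]]'; python3 - <<'E'
from plant import manip
import cv2
from h import *
f=manip.grab_frame("wrist");cv2.imwrite("pics/w1.png",f["img"][:,:,::-1])
s=manip.state();print(s["joint_pos"],s["ft_torque"])
print(proj(f,[.497,-.115,.122]),proj(f,[.5434,-.177,.112]),proj(f,[.497,-.115,.098]))
E
```

```text
time: 3.58
tool_pos: [0.495, -0.1137, 0.2359]
tool_rot: [-0.002, 0.347, 0.938, 0.0]
contact_force: [-0.9, -0.3, 0.6]
gripper_width: 1.0
[-3.72352956e-01 -2.49908009e-01  1.82753244e+00 -1.22499026e-06
  1.56426920e+00 -2.80464851e+00] [-0.02368287  0.05952053  0.0017564 ]
[325.23579602 194.81346365] [238.39197647 173.46354002] [325.26189296 188.84127733]
```

View pics/w1.png

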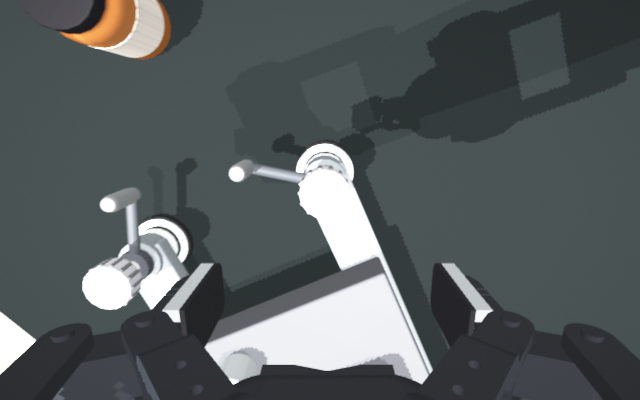

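```bash
python3 -m crank '[[0,0,2.5,0],[0,0,2.5,0],[0,0,2.5,0],[0,0,1.5,0],[0,0,0,0],[0,0,0,0]]'; python3 - <<'E'
from plant import manip
import cv2
from h import *
f=manip.grab_frame("wrist");cv2.imwrite("pics/w2.png",f["img"][:,:,::-1])
s=manip.state();print(s["tool_pos"],s["ft_torque"],s["contact_force"])
print(proj(f,[.497,-.115,.122]),proj(f,[.5434,-.177,.112]),proj(f,s["tool_pos"]), rot(s["tool_rot"]).as_matrix().round(3))
E
```

```text
time: 4.13
tool_pos: [0.497, -0.1145, 0.1494]
tool_rot: [0.001, 0.347, 0.938, -0.0]
contact_force: [0.4, 0.6, 0.9]
gripper_width: 1.0
[ 0.49767941 -0.11470193  0.15040863] [ 0.02147498 -0.00088572  0.01897264] [-0.73052636  0.1652477   0.49198113]
[328.6953221  225.80735342] [209.09252539 195.35560785] [328.24896679 243.70149201] [[-0.759  0.651  0.003]
 [ 0.651  0.759 -0.001]
 [-0.003  0.001 -1.   ]]
```

View pics/w2.png

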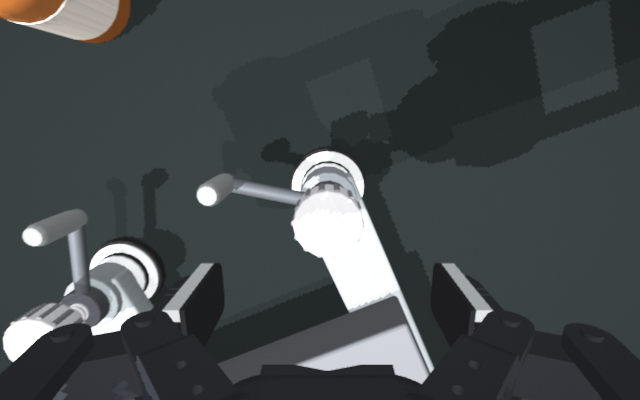

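```bash
python3 -m crank '[[-0.05,-0.07,1.5,0],[0,0,1.5,0],[0,0,1.5,0],[0,0,1.5,0],[0,0,0,0],[0,0,0,0],[0,0,0,0]]'; python3 - <<'E'
from plant import manip
s=manip.state();print(s["tool_pos"],s["ft_torque"],s["contact_force"])
E
python3 -m crank '[[0,0,0,0],[0,0,0,0]]' 0.65; python3 - <<'E'
from plant import manip
s=manip.state();print(s["tool_pos"],s["ft_torque"],s["contact_force"])
E

```

```text
time: 4.77
tool_pos: [0.4977, -0.1156, 0.0902]
tool_rot: [0.002, 0.347, 0.938, -0.0]
contact_force: [0.5, 0.5, 0.3]
gripper_width: 1.0
[ 0.49774099 -0.11562727  0.09024784] [-0.04703466 -0.01791931  0.02188904] [0.47269873 0.48100009 0.34196933]
time: 4.93
tool_pos: [0.4973, -0.1154, 0.0895]
tool_rot: [0.001, 0.347, 0.938, -0.0]
contact_force: [0.2, 0.3, 0.4]
gripper_width: 0.75
[ 0.49726153 -0.11544242  0.08952451] [ 0.00797762 -0.00326958 -0.01415092] [0.23475838 0.25449974 0.35965789]
```

```bash
python3 -m crank '[[0,0,0,0],[0,0,0,0],[0,0,0,0]]' 0.53;python3 -m crank '[[0,0,0,0],[0,0,0,0],[0,0,0,0]]' 0.5; python3 - <<'E'
from plant import manip
import cv2
f=manip.grab_frame("wrist");cv2.imwrite("pics/w3.png",f["img"][:,:,::-1])
s=manip.state();print(s["tool_pos"],s["ft_torque"],s["contact_force"])
E

```

```text
time: 5.18
tool_pos: [0.4962, -0.115, 0.088]
tool_rot: [0.0, 0.347, 0.938, -0.0]
contact_force: [0.4, 0.3, -0.2]
gripper_width: 0.528
time: 5.43
tool_pos: [0.496, -0.115, 0.0876]
tool_rot: [-0.0, 0.347, 0.938, -0.0]
contact_force: [0.9, -0.3, -0.2]
gripper_width: 0.501
[ 0.49603584 -0.11495894  0.0876187 ] [0.02105336 0.00021387 0.00861959] [-0.38411013  0.11628755 -0.25289316]
```

View pics/w3.png

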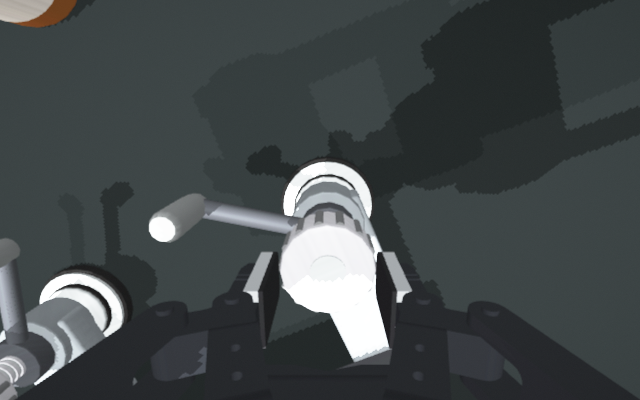

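```bash
python3 - <<'E'
from plant import manip
from h import *
f=manip.grab_frame("wrist");s=manip.state();M=rot(s["tool_rot"]).as_matrix();p=s["tool_pos"]
im=f["img"][:,:,::-1].copy()
for x in(-24,24):
  for y in(-11,11):
    for z in (-5,-19,-30):
      q=proj(f,p+M@np.array([x,y,z])/1000);cv2.circle(im,tuple(int(round(a)) for a in q),2,(0,0,255) if y<0 else (0,255,0),-1)
for t in np.linspace(0,6.28,40):
  q=proj(f,[.4965+.022*np.cos(t),-.115+.022*np.sin(t),.122]);cv2.circle(im,tuple(int(round(a)) for a in q),1,(255,0,0),-1)
cv2.imwrite("pics/w4.png",cv2.resize(im[130:400,150:500],None,fx=2,fy=2))
print(s["gripper_width"],p)
E
```

```text
0.5026687113882766 [ 0.49605255 -0.11497539  0.08763655]
```

View pics/w4.png

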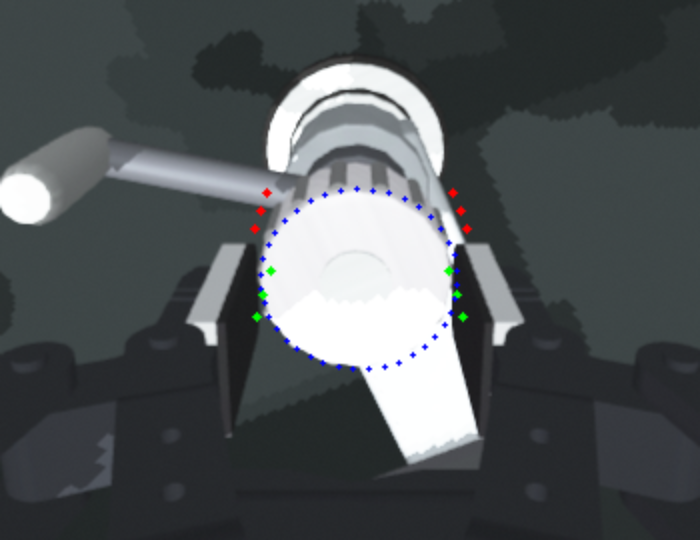

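```bash
python3 - <<'E'
from plant import manip
from h import *
f=manip.grab_frame("scene");s=manip.state();p=s["tool_pos"];print(p,proj(f,p))
im=f["img"][:,:,::-1].copy()
u,v=proj(f,p).astype(int)
c=cv2.resize(im[v-75:v+40,u-55:u+75],None,fx=5,fy=5,interpolation=cv2.INTER_CUBIC);cv2.imwrite("pics/s1.png",c)
f=manip.grab_frame("top");im=f["img"][:,:,::-1]
c=cv2.resize(im[180:290,290:420],None,fx=5,fy=5,interpolation=cv2.INTER_CUBIC);cv2.imwrite("pics/t1.png",c)
E
```

```text
[ 0.49604321 -0.11496858  0.08760682] [279.03859803 191.19225347]
```

View pics/s1.png

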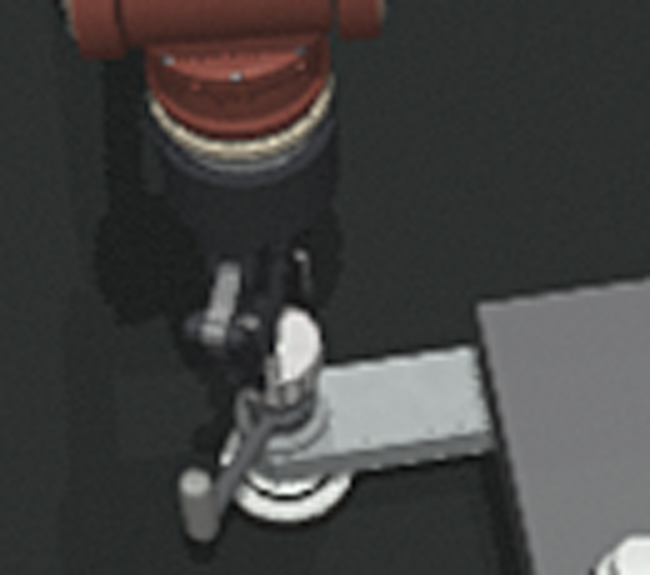

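```bash
python3 - <<'E'
from plant import manip
from h import *
f=manip.grab_frame("scene");s=manip.state();M=rot(s["tool_rot"]).as_matrix();p=s["tool_pos"]
im=f["img"][:,:,::-1].copy()
u0,v0=279,191
c=cv2.resize(im[v0-40:v0+10,u0-30:u0+30],None,fx=13,fy=11,interpolation=cv2.INTER_CUBIC)
c=np.clip(c.astype(float)*2.2,0,255).astype(np.uint8)
for x in(-34,-22,22,34):
  for y in(-11,11):
    for z in (0,-19,-40):
      q=proj(f,p+M@np.array([x,y,z])/1000);q=((q-[u0-30,v0-40]+.5)*[13,11]).astype(int)
      cv2.circle(c,tuple(int(a) for a in q),3,{0:(0,0,255),-19:(0,255,0),-40:(255,0,0)}[z],-1 if x>0 else 1)
cv2.imwrite("pics/s2.png",c)
E
```

```text
(no output)
```

View pics/s2.png

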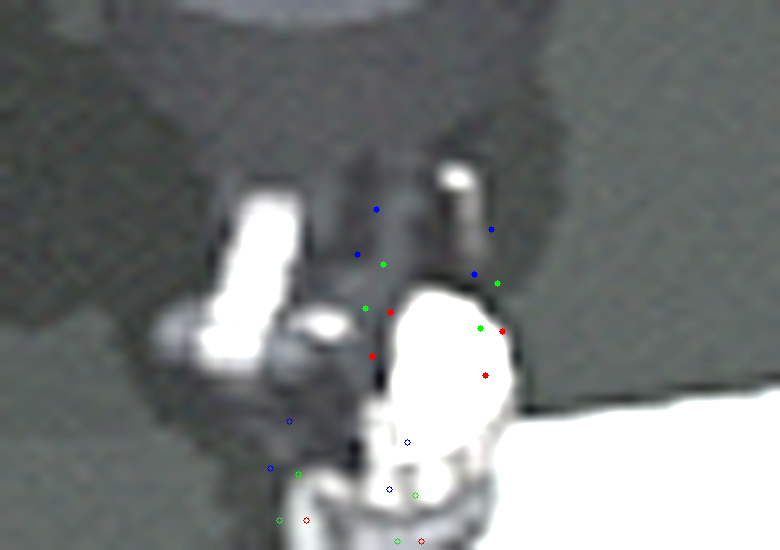

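View pics/t1.png

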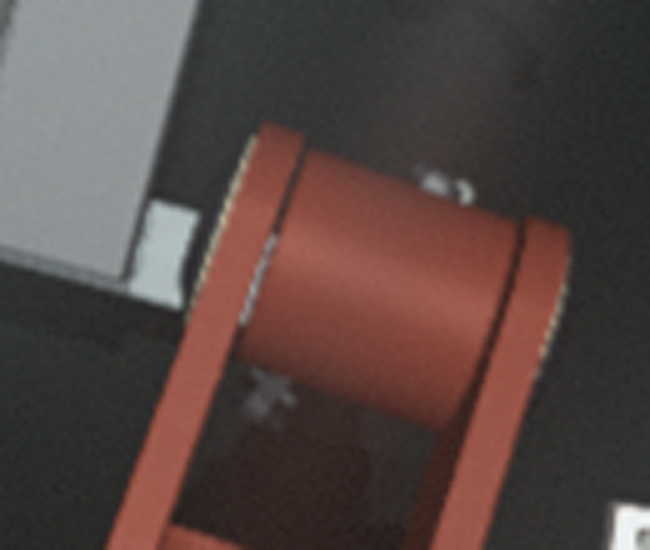

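```bash
python3 - <<'E'
from plant import manip
from h import *
f=manip.grab_frame("wrist");s=manip.state();M=rot(s["tool_rot"]).as_matrix();p=s["tool_pos"]
C=rot(f["orientation"])
for y in (-11,0,11):
  for z in(0,-19,-40,-60): print(y,z,-C.inv().apply(p+M@np.array([0,y,z])/1000-f["position"])[2], proj(f,p+M@np.array([-21.2,y,z])/1000))
print((M.T@(f["position"]-p)), M.T@C.as_matrix())
print(manip.grip_depth)
E
```

```text
-11 0 0.18602547922756701 [289.75889347 223.30371728]
-11 -19 0.16771957744355934 [285.6869726  235.54473546]
-11 -40 0.14748673862965608 [280.01042603 252.60958324]
-11 -60 0.12821736833070058 [272.93860204 273.86891731]
0 0 0.18897151704966994 [290.34217317 242.63036065]
0 -19 0.17066561526566223 [286.40310527 256.73307946]
0 -40 0.15043277645175898 [280.93404423 276.31350612]
0 -60 0.1311634061528035 [274.15674803 300.57769884]
11 0 0.19191755487177287 [290.90754561 261.36365666]
11 -19 0.17361165308776516 [287.09493372 277.20233005]
11 -40 0.1533788142738619 [281.82218156 299.10684111]
11 -60 0.13410944397490643 [275.32137515 326.11303858]
[-0.00129976 -0.06862334 -0.17706103] [[ 9.99999997e-01  7.90868989e-05  2.15059502e-05]
 [ 8.19574955e-05 -9.63468512e-01 -2.67821620e-01]
 [-4.60875561e-07  2.67821621e-01 -9.63468515e-01]]
0.0187
```

```bash
python3 -m crank '[[0,0,0,0],[0,0,0,0],[0,0,0,0]]' 0.46; python3 - <<'E'
from plant import manip
import cv2
f=manip.grab_frame("wrist");cv2.imwrite("pics/w5.png",cv2.resize(f["img"][150:400,200:460,::-1],None,fx=3,fy=2.4))
s=manip.state();print(s["tool_pos"],s["ft_torque"],s["contact_force"])
E

```

```text
time: 5.98
tool_pos: [0.4961, -0.115, 0.0877]
tool_rot: [-0.0, 0.347, 0.938, 0.0]
contact_force: [-1.0, 0.2, -0.8]
gripper_width: 0.458
[ 0.49611939 -0.11498561  0.08770197] [-0.01860621 -0.00478586  0.02261387] [ 0.22710566  0.28878395 -0.08079441]
```

View pics/w5.png

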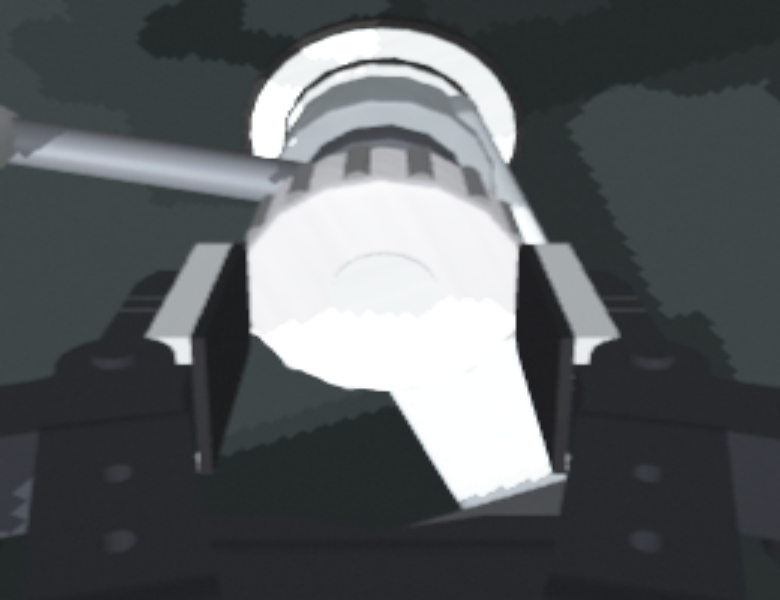

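The fingers closed past 44 mm without touching the knob. In the wrist picture the pad tips sit about 40 mm behind the reported TCP, at (279,252), and they hide the knob's edges. So the tips are still just above the knob. I'll reopen, go down about 35 mm while watching the force, and check again.

```bash
python3 -m crank '[[0,0,0,0],[0,0,0,0],[0,0,0,0]]' 0.8; python3 -m crank '[[0,0,1,0],[0,0,1,0],[0,0,0,0],[0,0,0,0]]';  python3 - <<'E'
from plant import manip
import cv2
f=manip.grab_frame("wrist");cv2.imwrite("pics/w6.png",f["img"][:,:,::-1])
s=manip.state();print(s["tool_pos"],s["ft_torque"],s["contact_force"])
E

```

```text
time: 6.28
tool_pos: [0.4961, -0.115, 0.0877]
tool_rot: [0.0, 0.347, 0.938, -0.0]
contact_force: [-0.6, 0.6, 0.3]
gripper_width: 0.8
time: 6.62
tool_pos: [0.4949, -0.1145, 0.066]
tool_rot: [-0.002, 0.347, 0.938, 0.0]
contact_force: [0.0, 0.3, 0.1]
gripper_width: 0.797
[ 0.49551478 -0.11476443  0.0667718 ] [-0.02396281  0.02085611 -0.00508558] [ 0.10975097 -1.08385873  0.07279207]
```

View pics/w6.png

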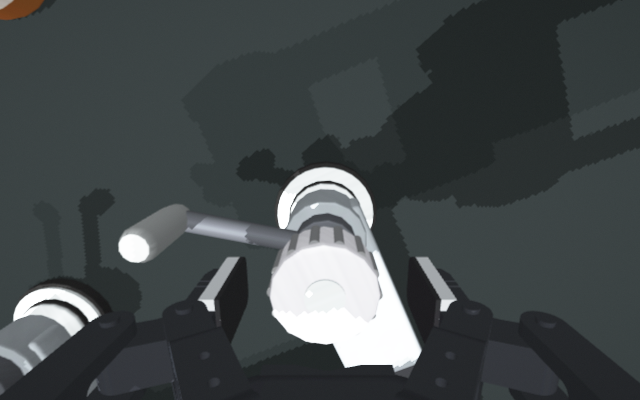

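```bash
python3 -m crank '[[-0.05,0,0.8,0],[0,0,0.7,0],[0,0,0,0],[0,0,0,0]]';  python3 -m crank '[[0,0,0,0],[0,0,0,0],[0,0,0,0],[0,0,0,0]]' 0.55;python3 - <<'E'
from plant import manip
import cv2
f=manip.grab_frame("wrist");cv2.imwrite("pics/w7.png",f["img"][:,:,::-1])
s=manip.state();print(s["tool_pos"],s["ft_torque"],s["contact_force"])
E

```

```text
time: 7.0
tool_pos: [0.4959, -0.1151, 0.0518]
tool_rot: [-0.001, 0.347, 0.938, -0.0]
contact_force: [-0.1, -0.6, 0.7]
gripper_width: 0.796
time: 7.33
tool_pos: [0.4967, -0.1154, 0.053]
tool_rot: [0.0, 0.347, 0.938, -0.0]
contact_force: [0.2, -0.2, 0.4]
gripper_width: 0.55
[ 0.49669063 -0.11541529  0.05302481] [-0.00258589 -0.00453471  0.03868795] [-0.35924589 -0.9253233  -0.16125193]
```

View pics/w7.png

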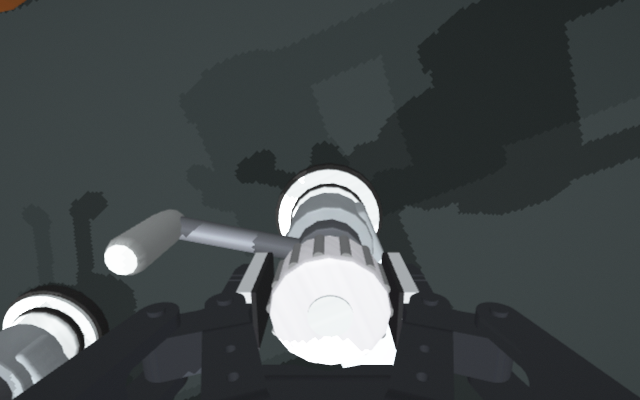

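```bash
python3 -m crank '[[0,0,0,0],[0,0,0,0],[0,0,0,0],[0,0,0,0]]' 0.3;python3 - <<'E'
from plant import manip
s=manip.state();print(s["tool_pos"],s["ft_torque"],s["contact_force"],s["joint_pos"][5])
E
python3 -m crank '[[0,0,0,0],[0,0,0,0],[0,0,0,0],[0,0,0,0]]';python3 - <<'E'
from plant import manip
s=manip.state();print(s["tool_pos"],s["ft_torque"],s["contact_force"],s["joint_pos"][5])
E

```

```text
time: 7.72
tool_pos: [0.4959, -0.1148, 0.0533]
tool_rot: [-0.001, 0.347, 0.938, 0.0]
contact_force: [-4.3, 2.7, 4.9]
gripper_width: 0.5
[ 0.49590086 -0.11476351  0.05326716] [ 0.3235122   0.61739382 -0.02852626] [-4.33028697  2.73117565  4.91508897] -2.8078861071687733
time: 8.05
tool_pos: [0.4959, -0.1148, 0.0533]
tool_rot: [-0.001, 0.347, 0.938, 0.0]
contact_force: [-4.1, 2.5, 4.6]
gripper_width: 0.496
[ 0.49592205 -0.11476521  0.05327234] [ 0.3454678   0.58721335 -0.04044411] [-4.09530626  2.51334734  4.63077486] -2.807841723398269
```

```bash
python3 -m crank '[[0.05,0,-0.04,0],[0,0,0,0],[0,0,0,0],[0,0,0,0]]';python3 - <<'E'
from plant import manip
s=manip.state();print(s["tool_pos"],s["ft_torque"],s["contact_force"],s["joint_pos"][5])
E

```

```text
time: 8.38
tool_pos: [0.4959, -0.1148, 0.0533]
tool_rot: [-0.0, 0.347, 0.938, 0.0]
contact_force: [-3.1, 2.6, 4.5]
gripper_width: 0.5
[ 0.49593815 -0.11479131  0.05325842] [ 0.36611593  0.48687233 -0.00555613] [-3.07492044  2.61127368  4.49834913] -2.8076488805278106
```

```bash
python3 -m crank '[[0.1,0,-0.15,0],[0,0,0,0],[0,0,0,0],[0,0,0,0]]';python3 - <<'E'
from plant import manip
s=manip.state();print(s["tool_pos"],s["ft_torque"],s["contact_force"],s["joint_pos"][5])
E

```

```text
time: 8.72
tool_pos: [0.496, -0.1148, 0.0534]
tool_rot: [0.001, 0.347, 0.938, -0.0]
contact_force: [6.9, -2.5, -8.2]
gripper_width: 0.502
[ 0.49601397 -0.11482702  0.05336501] [-0.13590101 -0.7223132  -0.01939541] [ 6.85149579 -2.53081101 -8.15188708] -2.807033577458181
```

```bash
python3 -m crank '[[-0.06,0,0.09,0],[0,0,0,0],[0,0,0,0],[0,0,0,0]]';python3 - <<'E'
from plant import manip
s=manip.state();print(s["tool_pos"],s["ft_torque"],s["contact_force"],s["joint_pos"][5])
E

```

```text
time: 9.05
tool_pos: [0.496, -0.1148, 0.0534]
tool_rot: [0.0, 0.347, 0.938, 0.0]
contact_force: [3.6, -1.0, -5.0]
gripper_width: 0.499
[ 0.49598501 -0.11479689  0.05336628] [ 0.00299683 -0.38976938  0.02806927] [ 3.64347185 -1.00738355 -4.95131477] -2.8073710068478523
```

```bash
cat > st.py <<'E'
from plant import manip
import numpy as np
s=manip.state();print("TQ",s["ft_torque"].round(3),"F",s["contact_force"].round(1),"q6",s["joint_pos"][5].round(3),"p",s["tool_pos"].round(4))
E
python3 -m crank '[[0,0,0.02,0.5],[0,0,0.02,0.5],[0,0,0.01,1],[0,0,0.007,1],[0,0,0.007,1]]'; python3 st.py; python3 -m crank '[[0,0,0,0],[0,0,0,0]]'; python3 st.py
```

```text
time: 9.47
tool_pos: [0.4958, -0.1146, 0.0531]
tool_rot: [0.0, 0.536, 0.844, 0.0]
contact_force: [1.2, 1.0, -1.5]
gripper_width: 0.5
TQ [ 0.146 -0.156  0.052] F [ 1.2  1.  -1.5] q6 -2.384 p [ 0.4958 -0.1146  0.0531]
time: 9.63
tool_pos: [0.4958, -0.1146, 0.0531]
tool_rot: [-0.0, 0.533, 0.846, 0.0]
contact_force: [2.0, 0.8, -2.9]
gripper_width: 0.497
TQ [ 0.191 -0.179 -0.043] F [ 2.   0.8 -2.9] q6 -2.391 p [ 0.4958 -0.1146  0.0531]
```

```bash
python3 -m crank '[[0,0,0.01,1],[0,0,0.007,1],[0,0,0.007,1],[0,0,0.007,1],[0,0,0.007,1]]' >/dev/null; python3 st.py; python3 -m crank '[[0,0,0.007,1],[0,0,0.007,1]]' >/dev/null; python3 st.py; python3 -m crank '[[0,0,0.007,1]]' >/dev/null; python3 st.py; python3 -m crank '[[0,0,0.007,1]]' >/dev/null; python3 st.py
```

```text
TQ [ 0.357 -0.141  0.113] F [ 0.1  2.3 -1. ] q6 -1.863 p [ 0.4958 -0.1143  0.0527]
TQ [ 0.429 -0.173  0.079] F [ 2.4  3.6 -0.7] q6 -1.653 p [ 0.4958 -0.1141  0.0526]
TQ [ 0.408 -0.176  0.072] F [ 0.7  2.7 -1.2] q6 -1.548 p [ 0.4958 -0.1141  0.0525]
TQ [ 0.459 -0.235  0.006] F [ 1.4  3.9 -1.8] q6 -1.444 p [ 0.4958 -0.114   0.0525]
```

```bash
cat > q.py <<'E'
from plant import manip
s=manip.state();print(s["ft_torque"][2].round(3),s["contact_force"].round(1),s["joint_pos"][5].round(3))
E
python3 -m crank '[[0,0,0.007,1]]' >/dev/null; python3 q.py; python3 -m crank '[[0,0,0.007,1]]' >/dev/null; python3 q.py
```

```text
0.038 [ 2.2  3.7 -1. ] -1.339
0.082 [ 1.5  3.6 -1.4] -1.234
```

```bash
python3 -m crank '[[0,0,0.007,1]]' >/dev/null; python3 q.py; python3 -m crank '[[0,0,0.007,1]]' >/dev/null; python3 q.py
```

```text
0.048 [ 0.9  4.1 -1.5] -1.13
0.06 [ 2.   4.2 -0.9] -1.025
```

```bash
python3 -m crank '[[0,0,0.007,1]]' >/dev/null; python3 q.py; python3 -m crank '[[0,0,0.007,1]]' >/dev/null; python3 q.py
```

```text
-0.01 [ 2.7  4.7 -0.3] -0.92
0.115 [ 2.4  4.5 -0.4] -0.815
```

```bash
python3 -m crank '[[0,0,0.007,1]]' >/dev/null; python3 q.py; python3 -m crank '[[0,0,0.007,1]]' >/dev/null; python3 q.py
```

```text
0.058 [ 3.6  4.  -1.7] -0.711
0.074 [ 3.1  4.6 -1.8] -0.606
```

```bash
python3 -m crank '[[0,0,0.007,1]]' >/dev/null; python3 q.py; python3 -m crank '[[0,0,0.007,1]]' >/dev/null; python3 q.py
```

```text
0.067 [ 3.5  4.7 -2.3] -0.501
0.097 [ 3.7  4.3 -3.3] -0.397
```

```bash
python3 -m crank '[[0,0,0.007,1]]' >/dev/null; python3 q.py; python3 -m crank '[[0,0,0.007,1]]' >/dev/null; python3 q.py
```

```text
0.047 [ 4.1  3.9 -2.6] -0.292
0.025 [ 4.6  4.9 -2.1] -0.187
```

```bash
python3 -m crank '[[0.03,-0.03,0.012,1]]' >/dev/null; python3 q.py; python3 -m crank '[[0,0,0.012,1]]' >/dev/null; python3 q.py
```

```text
0.041 [ 1.6  2.9 -1.2] -0.082
0.034 [ 2.   3.9 -1. ] 0.023
```

```bash
python3 -m crank '[[0,0,0.007,1]]' >/dev/null; python3 q.py; python3 -m crank '[[0,0,0.007,1]]' >/dev/null; python3 q.py
```

```text
0.05 [ 3.   3.8 -1.7] 0.128
0.041 [ 2.6  3.3 -2.4] 0.233
```

```bash
python3 -m crank '[[0,0,0.007,1]]' >/dev/null; python3 q.py; python3 -m crank '[[0,0,0.007,1]]' >/dev/null; python3 q.py
```

```text
0.051 [ 2.1  2.1 -1.7] 0.337
0.102 [ 3.3  3.4 -2.2] 0.442
```

Still turning in air (about 0.06 N m), 2.07 mm so far.

```bash
python3 -m crank '[[0,0,0.009,1]]' >/dev/null; python3 q.py; python3 -m crank '[[0,0,0.009,1]]' >/dev/null; python3 q.py
```

```text
0.122 [ 3.6  2.  -2.8] 0.547
0.099 [ 3.5  3.1 -3. ] 0.651
```

```bash
python3 -m crank '[[0,0,0.007,1]]' >/dev/null; python3 q.py; python3 -m crank '[[0,0,0.007,1]]' >/dev/null; python3 q.py
```

```text
0.079 [ 2.7  1.8 -3.4] 0.756
0.083 [ 5.   2.1 -2.2] 0.861
```

```bash
python3 -m crank '[[0,0,0.007,1]]' >/dev/null; python3 q.py
```

```text
0.011 [ 4.3  1.8 -2.9] 0.966
```

```bash
python3 -m crank '[[0,0,0.007,1]]' >/dev/null; python3 q.py
```

```text
0.025 [ 4.2  1.7 -3.1] 1.07
```

```bash
python3 -m crank '[[0,0,0.018,1]]' >/dev/null; python3 q.py; python3 -m crank '[[0,0,0.015,1]]' >/dev/null; python3 q.py
```

```text
0.081 [ 3.3  2.8 -1. ] 1.175
0.061 [ 2.7  1.2 -1.6] 1.28
```

```bash
python3 -m crank '[[0,0,0.01,1]]' >/dev/null; python3 q.py; python3 -m crank '[[0,0,0.007,1]]' >/dev/null; python3 q.py
```

```text
0.104 [ 3.6  1.8 -1.2] 1.384
0.039 [ 3.8  1.4 -1.2] 1.489
```

```bash
python3 -m crank '[[0,0,0.007,1]]' >/dev/null; python3 q.py
```

```text
0.11 [ 2.9  1.1 -1.8] 1.594
```

```bash
python3 -m crank '[[0,0,0.007,1]]' >/dev/null; python3 q.py
```

```text
0.16 [ 4.4  1.6 -1.3] 1.698
```

```bash
python3 -m crank '[[0,0,0.003,0.5]]' >/dev/null; python3 q.py
```

```text
0.189 [ 2.9  0.8 -2.2] 1.75
```

```bash
python3 -m crank '[[0,0,0,0]]' >/dev/null; python3 q.py;python3 -m crank '[[0,0,0,0]]' >/dev/null; python3 q.py;python3 -m crank '[[0,0,0,0]]' >/dev/null; python3 q.py;python3 -m crank '[[0,0,0,0]]' >/dev/null; python3 q.py
```

```text
-0.136 [ 3.7  1.  -1.3] 1.747
-0.059 [ 4.6  2.1 -1.4] 1.746
-0.017 [ 4.7  0.9 -0.7] 1.746
-0.005 [ 5.5  0.5 -0.7] 1.747
```

Contact felt: the torque rose 0.11 → 0.16 → 0.19 N m from an air level of about 0.06, which puts the load at roughly 7 N. I'll ease back slightly to about 5 N, then let go.

```bash
python3 -m crank '[[0,0,-0.003,-0.3],[0,0,0,-0.3],[0,0,0,0],[0,0,0,0]]'; python3 q.py; python3 -m crank '[[0,0,0,0],[0,0,0,0],[0,0,0,0],[0,0,0,0]]' 0.62; python3 q.py
```

```text
time: 13.63
tool_pos: [0.497, -0.1147, 0.0505]
tool_rot: [0.001, -0.516, 0.857, -0.001]
contact_force: [4.7, 0.3, -0.3]
gripper_width: 0.5
0.13 [ 4.7  0.3 -0.3] 1.684
time: 13.97
tool_pos: [0.4957, -0.1145, 0.0498]
tool_rot: [-0.0, -0.515, 0.857, 0.0]
contact_force: [-0.3, 0.3, -0.1]
gripper_width: 0.622
-0.053 [-0.3  0.3 -0.1] 1.685
```

```bash
python3 -m crank '[[0,0,-2,0],[0,0,-3,0],[0,0,-3,0],[0,0,-2,0],[1.1,-2.4,0,0],[1.1,-2.4,0,0],[1.13,-2.32,0,0],[0,0,0,-1],[0,0,0,-1],[0,0,0,-1]]'; python3 -m crank '[[0,0,0,-1],[0,0,0,-1],[0,0,0,-1],[0,0,0,-1],[0,0,0,-1],[0,0,0,-1],[0,0,0,-1],[0,0,0,-1],[0,0,0,-1],[0,0,0,-1]]'; python3 -m crank '[[0,0,0,-1],[0,0,0,-1],[0,0,0,-1],[0,0,0,-1],[0,0,0,-1],[0,0,0,-1],[0,0,0,-1],[0,0,0,-1],[0,0,0,-1],[0,0,0,-1]]'; python3 -m crank '[[0,0,0,-1],[0,0,0,-1],[0,0,0,-0.8],[0,0,0,0],[0,0,0,0]]'; python3 - <<'E'
from plant import manip
from h import *
f=manip.grab_frame("wrist");cv2.imwrite("pics/w8.png",f["img"][:,:,::-1])
s=manip.state();M=rot(s["tool_rot"]).as_matrix();print(s["tool_pos"],s["joint_pos"],np.degrees(np.arctan2(M[1,0],M[0,0])))
print(proj(f,[.5433,-.1775,.112]),proj(f,[.4963,-.1149,.122]))
f=manip.grab_frame("top");cv2.imwrite("pics/t2.png",f["img"][:,:,::-1])
E
```

```text
time: 14.8
tool_pos: [0.5432, -0.1778, 0.1495]
tool_rot: [-0.0, -0.645, 0.764, 0.001]
contact_force: [-0.2, 0.2, 0.0]
gripper_width: 0.621
time: 15.63
tool_pos: [0.543, -0.1773, 0.1497]
tool_rot: [0.0, 0.941, -0.339, -0.0]
contact_force: [-0.4, 0.4, 0.4]
gripper_width: 0.616
time: 16.47
tool_pos: [0.543, -0.1773, 0.1497]
tool_rot: [-0.0, 0.984, 0.177, -0.0]
contact_force: [0.1, -0.1, -0.1]
gripper_width: 0.619
time: 16.88
tool_pos: [0.5432, -0.1773, 0.1498]
tool_rot: [-0.0, 0.949, 0.315, -0.0]
contact_force: [0.9, 1.1, 0.1]
gripper_width: 0.621
[ 0.5432213  -0.17727947  0.14981252] [-4.45625854e-01 -3.97201567e-02  1.78675719e+00 -8.38167591e-05
  1.39506298e+00 -1.08650939e+00] 36.72076621565303
[327.71696004 218.473324  ] [327.33809765  89.57109573]
```

View pics/w8.png

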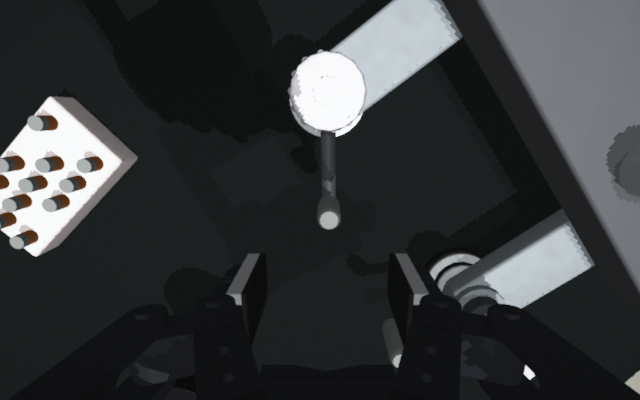

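```bash
python3 -m crank '[[0.05,0,2.5,0],[0,0,2.5,0],[0,0,2.5,0],[0,0,1.5,0],[0,0,1,0],[0,0,0,0],[0,0,0,0],[0,0,0,0]]'; python3 - <<'E'
from plant import manip
from h import *
f=manip.grab_frame("wrist");cv2.imwrite("pics/w9.png",f["img"][:,:,::-1])
s=manip.state();print(s["tool_pos"],s["contact_force"])
E
```

```text
time: 17.65
tool_pos: [0.5449, -0.1775, 0.0515]
tool_rot: [0.001, 0.949, 0.316, 0.001]
contact_force: [0.1, -0.2, -0.0]
gripper_width: 0.619
[ 0.54509063 -0.17760388  0.05180461] [-0.01654053 -0.25446471 -1.00152483]
```

View pics/w9.png

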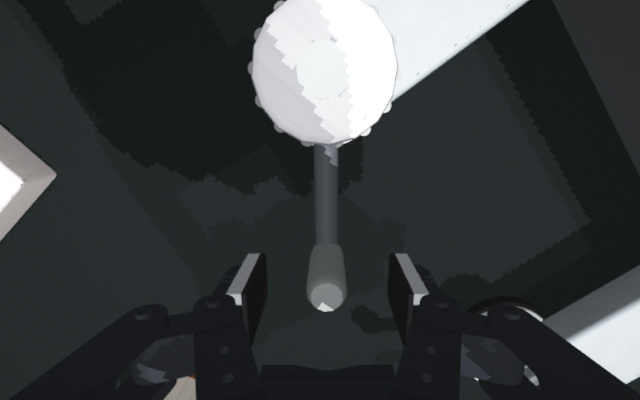

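```bash
python3 -m crank '[[0,0,0,0],[0,0,0,0],[0,0,0,0],[0,0,0,0],[0,0,0,0],[0,0,0,0]]' 0.25; python3 q.py; python3 - <<'E'
from plant import manip
from h import *
f=manip.grab_frame("wrist");cv2.imwrite("pics/w10.png",f["img"][:,:,::-1])
E
```

```text
time: 18.2
tool_pos: [0.5438, -0.177, 0.05]
tool_rot: [0.0, 0.949, 0.316, 0.0]
contact_force: [1.0, -0.5, -0.5]
gripper_width: 0.251
-0.022 [ 1.  -0.5 -0.5] -1.088
```

View pics/w10.png

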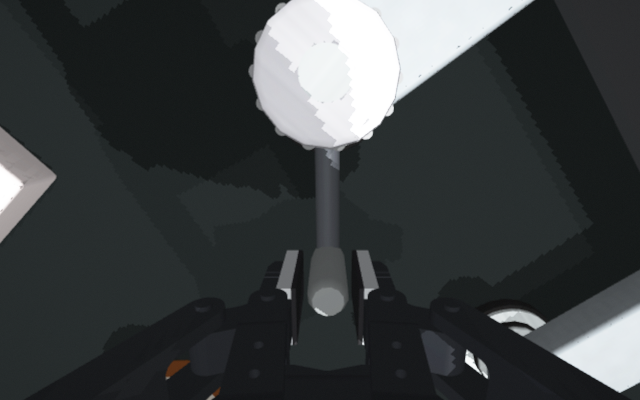

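```bash
python3 -m crank '[[-0.408,-0.011,0,0.5],[-0.408,-0.011,0,0.5],[-0.408,-0.011,0,0.5],[-0.408,-0.011,0,0.5],[-0.408,-0.011,0,0.5],[-0.408,-0.011,0,0.5],[-0.408,-0.011,0,0.5],[-0.408,-0.011,0,0.5]]'; python3 q.py; python3 - <<'E'
from plant import manip
from h import *
s=manip.state();p=s["tool_pos"]-[.4963,-.1149,0];print(np.hypot(p[0],p[1]),np.degrees(np.arctan2(p[1],p[0])))
f=manip.grab_frame("wrist");cv2.imwrite("pics/w11.png",f["img"][:,:,::-1])
E
```

```text
time: 18.92
tool_pos: [0.5151, -0.1905, 0.05]
tool_rot: [0.0, 0.994, 0.11, 0.001]
contact_force: [3.0, 0.9, -1.6]
gripper_width: 0.249
-0.056 [ 3.   0.9 -1.6] -0.712
0.07792806376563663 -76.0692560386758
```

View pics/w11.png

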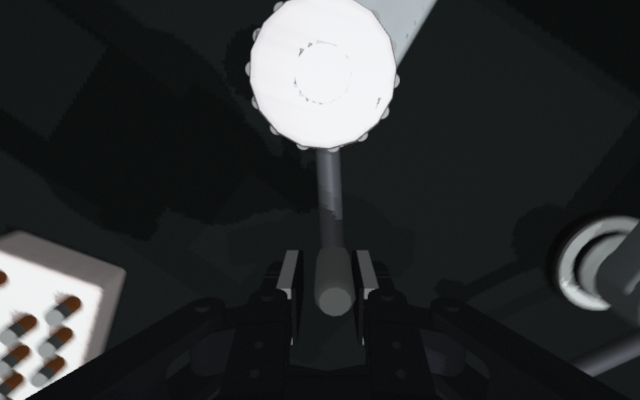

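```bash
python3 -m crank '[[-0.408,-0.011,0,0.5],[-0.408,-0.011,0,0.5],[-0.408,-0.011,0,0.5],[-0.408,-0.011,0,0.5],[-0.408,-0.011,0,0.5],[-0.408,-0.011,0,0.5],[-0.408,-0.011,0,0.5],[-0.408,-0.011,0,0.5],[-0.408,-0.011,0,0.5],[-0.408,-0.011,0,0.5]]'; python3 q.py; python3 - <<'E'
from plant import manip
from h import *
s=manip.state();p=s["tool_pos"]-[.4963,-.1149,0];print(np.hypot(p[0],p[1]),np.degrees(np.arctan2(p[1],p[0])))
print("rack",onz(manip.grab_frame("top"),437,300,.046))
E
python3 -m crank '[[-0.408,-0.011,0,0.5],[-0.408,-0.011,0,0.5],[-0.408,-0.011,0,0.5],[-0.408,-0.011,0,0.5],[-0.408,-0.011,0,0.5],[-0.408,-0.011,0,0.5]]'; python3 q.py
```

```text
time: 19.8
tool_pos: [0.4747, -0.1897, 0.0502]
tool_rot: [0.001, 0.989, -0.15, 0.001]
contact_force: [2.7, -1.8, -2.7]
gripper_width: 0.253
-0.004 [ 2.7 -1.8 -2.7] -0.224
0.07785314653874378 -106.12766098366205
rack [ 0.33899094 -0.31595486  0.046     ]
time: 20.35
tool_pos: [0.4527, -0.1792, 0.0504]
tool_rot: [0.001, 0.953, -0.302, 0.001]
contact_force: [0.9, -2.8, -1.5]
gripper_width: 0.249
0.023 [ 0.9 -2.8 -1.5] 0.086
```

```bash
python3 -m crank '[[-0.408,-0.011,0,0.5],[-0.408,-0.011,0,0.5],[-0.408,-0.011,0,0.5]]'; python3 q.py;  python3 -m crank '[[-0.272,-0.005,0,0.33],[0,0,0,0]]'; python3 q.py
```

```text
time: 20.6
tool_pos: [0.4431, -0.1715, 0.0504]
tool_rot: [0.001, 0.927, -0.376, 0.001]
contact_force: [1.9, -4.1, -1.5]
gripper_width: 0.253
-0.091 [ 1.9 -4.1 -1.5] 0.247
time: 20.77
tool_pos: [0.4409, -0.169, 0.0503]
tool_rot: [0.001, 0.92, -0.391, 0.0]
contact_force: [0.3, -0.6, -0.6]
gripper_width: 0.251
0.013 [ 0.3 -0.6 -0.6] 0.281
```

```bash
python3 -m crank '[[-0.136,-0.001,0,0.17],[0,0,0,0]]'|grep -v tool_rot; python3 q.py;  python3 -m crank '[[-0.136,-0.001,0,0.17],[0,0,0,0]]'|grep pos; python3 q.py
```

```text
time: 20.93
tool_pos: [0.4402, -0.168, 0.0503]
contact_force: [0.8, -2.9, 1.4]
gripper_width: 0.25
-0.022 [ 0.8 -2.9  1.4] 0.301
tool_pos: [0.4392, -0.1668, 0.0502]
-0.008 [ 0.6 -3.2  1.7] 0.32
```

```bash
python3 -m crank '[[-0.136,-0.001,0,0.17],[0,0,0,0]]'|grep pos; python3 q.py;  python3 -m crank '[[-0.136,-0.001,0,0.17],[0,0,0,0]]'|grep pos; python3 q.py
```

```text
tool_pos: [0.4382, -0.1656, 0.0502]
-0.042 [ 0.8 -3.1  2.2] 0.339
tool_pos: [0.4378, -0.1649, 0.0502]
0.015 [ 2.5 -4.9  0.3] 0.358
```

```bash
python3 -m crank '[[-0.1,0,0,0.1],[0,0,0,0]]'|grep pos; python3 q.py;  python3 - <<'E'
from plant import manip
from h import *
f=manip.grab_frame("wrist");cv2.imwrite("pics/w12.png",f["img"][:,:,::-1])
E
```

```text
tool_pos: [0.4379, -0.1648, 0.0503]
0.048 [ 5.8 -7.5 -3.3] 0.369
```

View pics/w12.png

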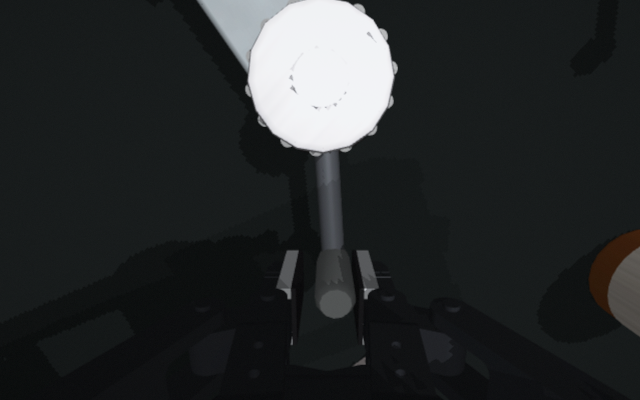

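```bash
python3 -m crank '[[-0.08,0,0,0],[0,0,0,0]]'|grep pos; python3 q.py;  python3 -m crank '[[0.2,0,0,0],[0.2,0,0,0],[0,0,0,0],[0,0,0,0]]' 0.33; python3 q.py; python3 - <<'E'
from plant import manip
from h import *
f=manip.grab_frame("wrist");cv2.imwrite("pics/w13.png",f["img"][:,:,::-1])
E
```

```text
tool_pos: [0.4379, -0.1648, 0.0503]
0.027 [ 6.5 -9.5 -5.5] 0.37
time: 22.15
tool_pos: [0.4381, -0.1655, 0.0494]
tool_rot: [-0.0, 0.903, -0.429, -0.001]
contact_force: [-0.2, -0.0, 0.3]
gripper_width: 0.328
-0.013 [-0.2 -0.   0.3] 0.366
```

View pics/w13.png

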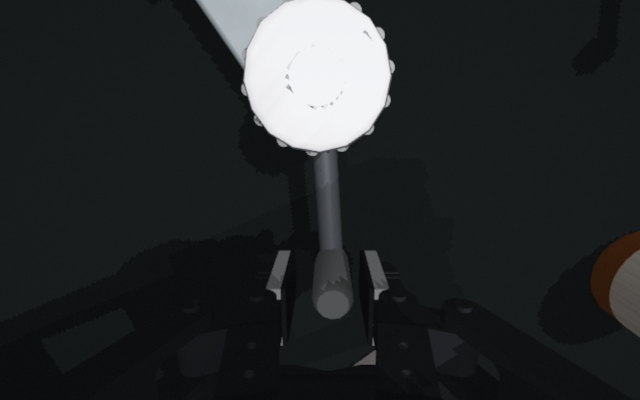

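Free on both sides. I'll lift straight up, move clear and check.

```bash
python3 -m crank '[[0,0,-1.5,0],[0,0,-3,0],[0,0,-3,0],[0,0,-3,0],[0,0,-3,0],[0,0,-3,0],[0,0,-3,0],[0,0,-3,0],[0,0,0,0],[0,0,0,0]]'; python3 - <<'E'
from plant import manip
from h import *
s=manip.state();M=rot(s["tool_rot"]).as_matrix();print(M.round(2))
E
```

```text
time: 23.03
tool_pos: [0.4395, -0.1664, 0.2773]
tool_rot: [0.0, 0.903, -0.429, 0.002]
contact_force: [0.3, 0.0, 0.2]
gripper_width: 0.333
[[ 0.63 -0.78  0.  ]
 [-0.78 -0.63 -0.  ]
 [ 0.   -0.   -1.  ]]
```

```bash
python3 -m crank '[[2.8,2.25,0,0],[2.8,2.25,0,0],[2.8,2.25,0,0],[2.8,2.25,0,0],[2.8,2.25,0,0],[2.8,2.25,0,0],[2.8,2.25,0,0],[0,0,0,0],[0,0,0,0]]'; python3 - <<'E'
from plant import manip
from h import *
t=manip.grab_frame("top");cv2.imwrite("pics/t3.png",t["img"][:,:,::-1]);s=manip.grab_frame("scene");cv2.imwrite("pics/s3.png",s["img"][:,:,::-1])
c=cv2.resize(t["img"][190:270,320:420,::-1],None,fx=7,fy=7,interpolation=cv2.INTER_CUBIC);cv2.imwrite("pics/t3z.png",c)
a=cv2.imread("pics/top0.png").astype(int);d=np.abs(a-t["img"][:,:,::-1].astype(int)).max(2)
cv2.imwrite("pics/d3.png",np.clip(d*3,0,255).astype(np.uint8))
E
```

```text
time: 23.78
tool_pos: [0.4392, -0.418, 0.2716]
tool_rot: [-0.001, 0.903, -0.43, -0.002]
contact_force: [0.1, 0.5, -0.6]
gripper_width: 0.328
```

View pics/t3.png

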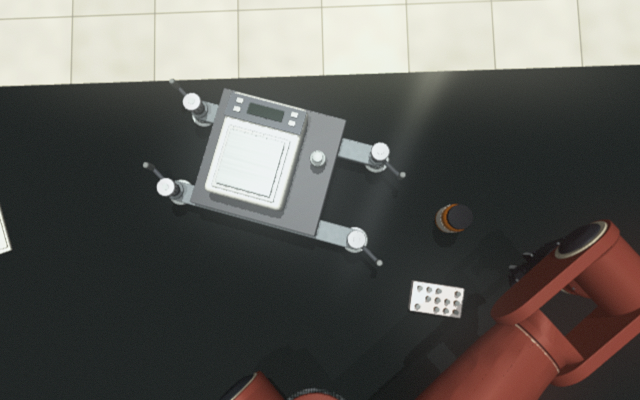

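View pics/s3.png

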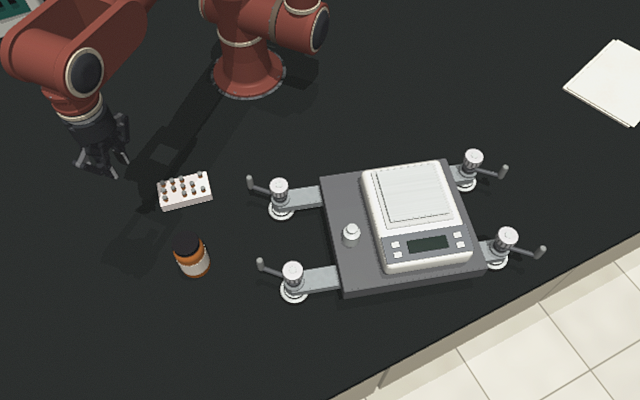

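View pics/t3z.png

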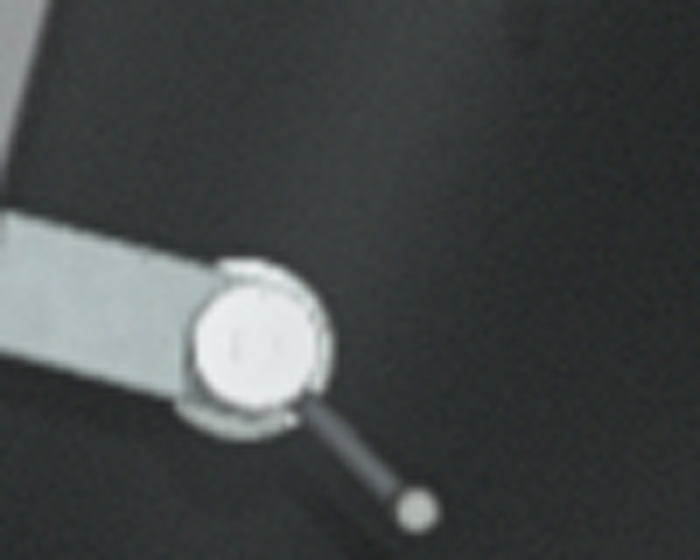

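View pics/d3.png

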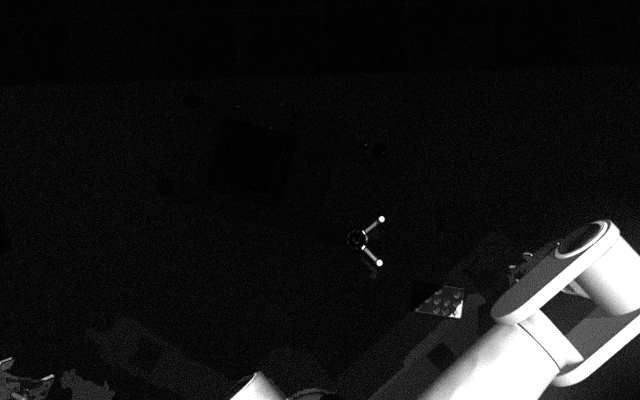

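```bash
python3 - <<'E'
from plant import manip
from h import *
t=manip.grab_frame("top");k=onz(t,356,238.86,.120);g=onz(t,320+417.5/7-.5,190+511.5/7-.5,.112);d=g-k
a=np.degrees(np.arctan2(d[1],d[0]));print(np.linalg.norm(d[:2]),a,"lever rad",np.radians(-17-a)-.35)
E
```

```text
0.0787628586321535 -137.10062801162613 lever rad 1.7461513925158063
```

The lever measures 1.746 rad against a stop at 1.75, and nothing else in the scene has moved.

```bash
python3 -c "
from plant import manip
print(manip.job_done())"
```

```text
the job is handed in; nothing more can be done
None
```

The foot is screwed down lightly onto its pad, and its lock-nut lever is swung clockwise to the stop. I handed the job in at about 24 s with the arm well clear of everything.

- **Foot:** I gripped the knob and turned it about 4.5 rad clockwise, roughly 2.9 mm down. The turning moment rose from about 0.06 N m in the air to 0.11, 0.16 and then 0.19 N m, which means it was bearing at about 7 N. I then eased back 3.6° to about 5 N and let go. That load is worked out from noisy torque readings (give or take about 2 N) and I did not check it again after locking.
- **Lever:** I swung it with a loosely closed gripper until it stopped moving and the side force rose from about 3 N to about 11 N. The top picture then put it at 1.746 rad; the stop is at 1.75.
- **Surroundings:** The before-and-after top pictures show no movement of the slab, balance, weight or jar. The robot's shadow now lies across the vial rack, but its outline has not moved.
- **Disagreement:** The finger tips turned out to sit about 40 mm behind the TCP the robot reports. My first closing on the knob went above it without touching anything, and I set the grip heights from the wrist pictures after that.

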